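Switch off the glass kiln and crack its stuck lid to vent

ROBOT

A 6-joint arm with a two-finger parallel gripper is mounted at the origin on the work surface. World frame = base frame: x ahead of the robot, y to its left, z up, the work surface at z = 0. Lengths are in mm, angles in rad, forces in N, time in s.
With the tool pointing down it reaches from about 300 to 775 mm from the base axis. Payload 14.6 kg.
Tool frame: the origin (TCP) lies midway between the tips of the shut fingers; the grasp point (between the pads) lies 19 mm behind it; z points along the fingers, y is the direction in which the jaws open and shut (so a half turn about z gives the same grasp; the last joint's range is limited). The gripper opens to 94 mm and grips with 3 to 60 N. Pads are 16 mm wide; open, the fingers measure 119 mm over their backs; the gripper's body (75 mm by 177 mm) begins 78 mm behind the grasp point.
Start: joints at [1.246, 0.3, 1.521, -0, 1.321, -0.067], TCP at [140.222, 531.814, 166.546] pointing down, gripper open.
Joint ranges: [-3.03, 3.03], [-0.79, 2.21], [0.23, 2.52], [-1.04, 4.18], [0, 3.07], [-2.55, 2.55]. Speed limits (rad/s): [2.22, 2.22, 2.57, 3.14, 3.14, 3.14].

INTERFACE

Orientations are given as [roll, pitch, yaw] about the fixed x, y, z axes, in that order (R = Rz(yaw) Ry(pitch) Rx(roll)).
In Python, from cell import manip gives the robot as it stands.
- The arm moves only by the tool play_rows, never from a script. Its argument "commands" is a list of rows, each an object of numbers: "x", "y", "z": the shift along the tool's x, y, z in m; "wx", "wy", "wz": the turn, a rotation vector about the tool's x, y, z in degrees; "grip": the opening, from 0 (shut) to 1 (fully open). In form: [{"x": .., "y": .., "z": .., "wx": .., "wy": .., "wz": .., "grip": ..}, ...]. A call has 1 to 20 rows; each row shifts and turns the commanded pose from where the row before left it, along the tool's axes as they then stand; what a row does not reach is not made up. A row lasts 1/8 s, in which the tool goes at most 62.5 mm and 10.7 degrees, less where a joint would pass 70% of its speed; a pose out of reach is approached as far as the arm can. A call is refused whole if a number of a shift passes 0.0625 or a number of a turn 10.7, either way. A call with a gripper value outside its range is refused whole. The fingers move at their own pace and stop on an object; "squeeze" is the grip in N (left out, the last holds). Time passes only in rows, so rows that do not move let the fingers close. It gives the time, the measured TCP pose, the force and the opening at its end, in the units of the state.
- manip.read_state(): the state, without advancing time (a new reading comes with each control period).
- manip.camera(name): name is "side" or "top" or "wrist"; returns (picture, depth): 400x640x3 uint8, red, green, blue; 400x640 float32, mm along the optical axis (not along the pixel's ray), 0 where there is no reading.
- manip.camera_info(name): a dict with "intrinsics" (3x3 intrinsics, pixels), "k1" (the pictures are not rectified: a ray, as slopes to the right and down, at radius r is drawn at 1 + k1 r^2 times it, then the intrinsics apply), "camera_from_world" (4x4, takes a point from world to camera coordinates); the wrist camera has in their place "tool_from_camera" (4x4, takes a point from camera to tool coordinates, whose origin is the TCP and whose axes are the flange's). Camera axes: x right, y up, looking along -z (the intrinsics and any distortion apply to the point x, -y, -z); pixel columns grow to the right and rows downward; lengths in mm; the calibration is good to about 2 mm. A picture is of the moment at which its call begins: read the wrist's pose just before it. camera_info takes no time and is no camera call.
- manip.sign_off(): hands the job in, once; it reports no verdict.
The state is a dict: "clock": time; "joints": joint angles; "qd": joint speeds; "effort": joint torques, N m; "eef_pos": TCP position; "eef_rot": TCP orientation; "wrist_force": force on the tool from outside, world axes, zero at the start; "moment": the same for the moment, N m; "finger_gap": finger opening in mm.
Only numpy, scipy, OpenCV 4.12 (cv2) and the standard library are available. Lean on these libraries where they do the work, as an engineer would, in place of code of your own. Each camera call takes 0.05 s, during which the arm holds its last target.

TASK

The small bench kiln has to be vented by hand: first turn its control knob anticlockwise all the way to the off stop. Then take the lid by its front handle, break it free of the gasket it has stuck to without letting it fly open (never as far as 60 mm at the front edge), and finish while still holding it by the handle, steady, about 25 mm open at the front edge: do not let go, close it or prop it. Leave the other things on the bench where they are.

Things in the scene. Friction and masses are not known exactly. Their poses are not given: they have to be found in the camera images.
- kiln: small top-lid glass kiln, sheet steel, fixed: 250 mm deep (x) x 260 wide (y), 155 high, plus a flat hinged lid; shut, the lid's top is 209 mm above the bench. Origin: centre of the underside, at bench height; -x points out of the front (handle side), +x to the hinge, z up. A grey control box (170 x 105 mm, 130 high) stands 40 mm clear of its -y wall, the knob on top.
- kiln_knob (a joint): control knob of the kiln, rad: 0 = off (hard stop, white line at the big white dot), growing clockwise seen from above, to 2.3. Starts between 0.8 and 1.4. Firm friction (0.06 N m); it stays where it is left.
- kiln_knob_grip (a point): grip point of the knob, on its vertical axis: a black upright bar 42 mm long (point x), 14 wide (point y), 32 high, on a flat disc 44 mm across. Bar top 7 mm above this point, disc's upper face 23 mm below it. The point turns with the knob; the end with a white line is its -x end. At off its axes are parallel to the kiln's and the line points to the kiln's front.
- lid_angle (a joint): lid, rad: 0 = shut, growing as the front edge rises, to 1.3; 0.1 rad is a 26 mm gap at the front edge. Stuck to the fibre gasket: the upward pull needed at the handle peaks at about 14 to 20 N within the first 4 mm, then drops, fades out by 10 mm and hardly returns. After that only the weight remains (4 to 7 N at the handle): let go, it falls shut.
- kiln_lid: the lid: flat, 256 x 266 mm, 50 thick, about 1.2 kg with its handle. Origin on the hinge axis, midway along it, at the kiln's rear edge, 157 mm above the bench, 137 mm behind the kiln's centre; axes parallel to the kiln's when shut. The hinge axis is its y; lifting the front turns it about +y.
- lid_lip (a point): middle of the lower front edge of the lid, 262 mm ahead of the hinge; it rises with the lid (159 mm above the bench when shut, so the gap is its height minus that).
- lid_handle (a point): lid handle: round wooden bar, 18 mm diameter, 110 long, level along the kiln's y, 53 mm (to its axis) in front of the lid's front face on two steel straps at its ends (110 mm clear between them, 42 mm between bar and lid). This point: middle of the bar, 187 mm above the bench when shut, 22 mm below the lid's top; axes parallel to the kiln's when shut.
- slump_mould: bystander, leave alone: square white ceramic slumping mould, 135 x 135 x 34 mm, with a round cavity (108 mm wide, 24 mm deep) in its top; origin at the centre of its underside
- glass_dish: bystander, leave alone: round glass dish, 100 mm across, 30 mm high, lying in the cavity of the mould; origin at the centre of its underside
- kiln_post: bystander, leave alone: upright white ceramic tube, 38 mm across, 85 mm high; origin at the centre of its underside
- frit_jar: bystander, leave alone: small glass jar with a metal screw cap, 60 mm across, 85 mm high; origin at the centre of its underside
- running_pliers: bystander, leave alone: steel glass pliers lying flat, about 170 mm long, 14 mm high; origin at the pivot, at table height, jaws towards its +x
- offcut_wide: bystander, leave alone: flat offcut of sheet glass, about 85 x 65 x 5 mm; origin under its centre
- offcut_narrow: bystander, leave alone: flat strip of sheet glass, 110 x 32 x 5 mm; origin under its centre
- glass_cutter: bystander, leave alone: pencil-shaped glass cutter lying flat, 125 mm long, 13 mm thick; origin under its middle, along its x axis

How it is judged (in metres and radians):
On the way, in this order (a step that is already met when the one before it is completed fails the run):
1. the knob is turned to off while the lid is still shut (value of joint kiln_knob below 0.15 rad and value of joint lid_angle below 0.012 rad), for 0.2 s.
2. the lid is broken free of its gasket by the handle, knob off (value of joint kiln_knob below 0.15 rad and value of joint lid_angle above 0.04 rad and contact force between the fingers and kiln_lid above 1.5 N and distance between the grasp point and lid_handle below 0.06 m), for 0.1 s.
At the end, for the whole second after the job is handed in: Knob within 0.15 rad of its off stop; lid still (under 0.05 rad/s) between 0.057 and 0.155 rad, which is 15 to 40 mm of gap at the front edge; the gripper's fingers press on the lid with more than 1.5 N, within 60 mm of the middle of its handle, carrying it (value of joint kiln_knob below 0.15 rad and value of joint lid_angle between 0.057 and 0.155 rad and velocity of joint lid_angle between -0.05 and 0.05 rad/s and contact force between the fingers and kiln_lid above 1.5 N and distance between the grasp point and lid_handle below 0.06 m); the arm keeps its last pose, push and grip.
It fails at once if the lid was opened more than 60 mm at the front edge (0.235 rad) (value of joint lid_angle above 0.235 rad).
It fails at once if the lid was opened with the kiln still switched on (value of joint lid_angle above 0.03 rad and value of joint kiln_knob above 0.3 rad).
It fails at once if a thing standing on the bench was shifted by more than 25 mm (distance of any of slump_mould, glass_dish, kiln_post, frit_jar, running_pliers, offcut_wide, offcut_narrow, glass_cutter from where it was at the start of the episode above 0.025 m).
It also fails if it takes over 48 s, if anything falls off the work surface, if the arm or the gripper's body presses on something with over 40 N, if the wrist force passes 120 N, or if a joint passes its speed limit or range.

## Working session

There is one attempt and no reset: what is moved stays moved. The work goes in short steps, Python scripts to look and compute and a tool call to move; the robot and the scene stay as the last step left them, time stands still between calls to the robot, and variables do not carry over. Pictures are saved under pics/ and viewed, and the job is handed in when it is done.

Besides the shell and the picture viewer there is one more tool, called after ">>>" as name([rows], argument=value, ...), one row to a line, values as JSON. play_rows: Moves the arm, as the interface text tells. Its arguments: {"type":"object","properties":{"commands":{"type":"array"},"squeeze":{"type":"number"}},"required":["commands"]}

```bash
ls; mkdir -p pics
python3 - <<'E'
from cell import manip
import cv2,numpy as np
np.set_printoptions(precision=4,suppress=True)
print(manip.read_state())
for n in ["side","top","wrist"]:
    print(n,manip.camera_info(n))
    p,d=manip.camera(n)
    cv2.imwrite(f"pics/{n}0.png",p[:,:,::-1]); np.save(f"pics/{n}0.npy",d)
E
```

```text
pics
{'clock': 0.0, 'joints': array([ 1.2464,  0.3005,  1.5216, -0.    ,  1.3207, -0.0666]), 'qd': array([ 0.0036, -0.0003, -0.0001,  0.0008,  0.0005,  0.0014]), 'effort': array([ -0.0005, -53.1807, -35.2743,   0.0709,   0.0243,  -0.0001]), 'eef_pos': array([140.1262, 531.513 , 165.9638]), 'eef_rot': array([-3.1404, -0.0001,  2.8838]), 'wrist_force': array([ 0.268 ,  0.3225, -0.1863]), 'moment': array([-0.0435,  0.0089,  0.0148]), 'finger_gap': 94.14805404914141}
side {'intrinsics': array([[483.1449,   0.    , 315.3217],
       [  0.    , 483.1449, 196.638 ],
       [  0.    ,   0.    ,   1.    ]]), 'k1': -0.06344440222565217, 'camera_from_world': array([[    0.888 ,    -0.4595,     0.0185,  -490.6487],
       [    0.2832,     0.5782,     0.7652,  -278.0917],
       [   -0.3623,    -0.6743,     0.6435, -1251.2275],
       [    0.    ,     0.    ,     0.    ,     1.    ]])}
top {'intrinsics': array([[492.5894,   0.    , 319.5498],
       [  0.    , 492.5894, 196.7857],
       [  0.    ,   0.    ,   1.    ]]), 'k1': -0.01482817998057819, 'camera_from_world': array([[    0.0261,    -0.9997,    -0.0013,    20.0149],
       [    0.9907,     0.0257,     0.1333,  -564.7925],
       [   -0.1332,    -0.0048,     0.9911, -1248.3813],
       [    0.    ,     0.    ,     0.    ,     1.    ]])}
wrist {'intrinsics': array([[307.9721,   0.    , 322.0469],
       [  0.    , 307.9721, 198.156 ],
       [  0.    ,   0.    ,   1.    ]]), 'k1': -0.0048365927265930355, 'tool_from_camera': array([[   0.0001,    0.9622,    0.2722,   78.6563],
       [   1.    ,    0.0001,   -0.001 ,    0.7874],
       [  -0.001 ,    0.2722,   -0.9622, -219.163 ],
       [   0.    ,    0.    ,    0.    ,    1.    ]])}
```

View pics/top0.png

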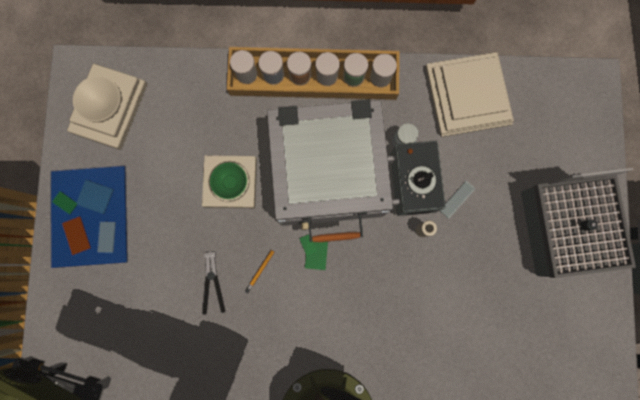

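View pics/side0.png

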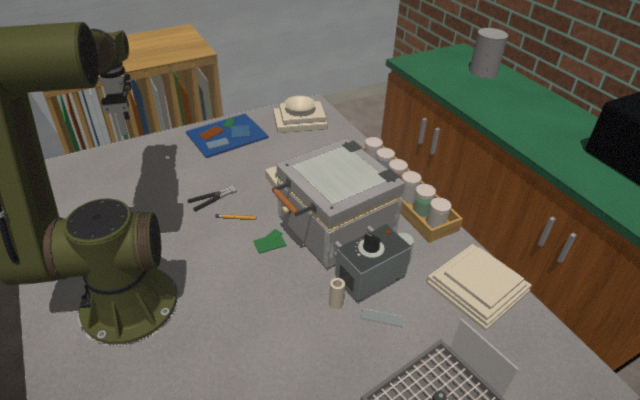

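View pics/wrist0.png

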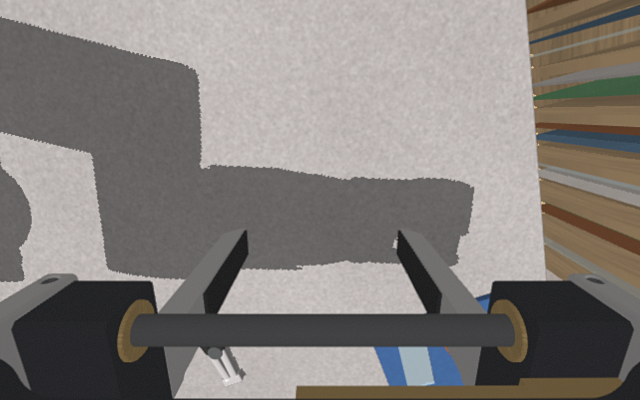

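The top view shows the kiln ahead of the base, with the handle at about (336,237) and the knob at about (422,180). Next I'll enlarge both views.

```bash
cat > h.py <<'E'
import numpy as np,cv2
from cell import manip
np.set_printoptions(precision=4,suppress=True)
def rays(info,uv):
    K=info["intrinsics"];uv=np.atleast_2d(np.array(uv,float))
    s=cv2.undistortPoints(uv[:,None],K,np.array([info["k1"],0,0,0,0.]))[:,0]
    return np.c_[s[:,0],-s[:,1],-np.ones(len(s))]
def c2w(name,state=None):
    i=manip.camera_info(name)
    if name!="wrist": return np.linalg.inv(i["camera_from_world"])
    from scipy.spatial.transform import Rotation as R
    T=np.eye(4);T[:3,:3]=R.from_euler("xyz",state["eef_rot"]).as_matrix();T[:3,3]=state["eef_pos"]
    return T@i["tool_from_camera"]
def at_z(name,uv,z,state=None):
    T=c2w(name,state);r=rays(manip.camera_info(name),uv)@T[:3,:3].T;o=T[:3,3]
    return o+r*((z-o[2])/r[:,2])[:,None]
def at_d(name,uv,d,state=None):
    T=c2w(name,state);r=rays(manip.camera_info(name),uv)
    dd=np.array([d[int(round(v)),int(round(u))] for u,v in np.atleast_2d(uv)])
    return (r*dd[:,None])@T[:3,:3].T+T[:3,3]
def crop(src,dst,x0,y0,x1,y1,f):
    p=cv2.imread(src)[y0:y1,x0:x1];cv2.imwrite(dst,cv2.resize(p,None,fx=f,fy=f,interpolation=cv2.INTER_CUBIC))
E
python3 - <<'E'
from h import *
crop("pics/top0.png","pics/top0c.png",260,90,460,250,4)
crop("pics/side0.png","pics/side0c.png",260,130,420,250,5)
d=np.load("pics/top0.npy")
print(at_d("top",[(330,160),(313,238),(336,237),(359,236),(422,180),(280,200),(375,190)],d))
E
```

```text
[[ 627.1124   12.1885  205.746 ]
 [ 448.6163   46.3611  191.8788]
 [ 451.9958   -5.6445  196.4898]
 [ 392.793    28.5559 1312.5339]
 [ 591.9621 -205.2744  172.44  ]
 [ 531.5125  123.0482  208.3999]
 [ 559.4984  -91.0122  211.2223]]
```

View pics/top0c.png

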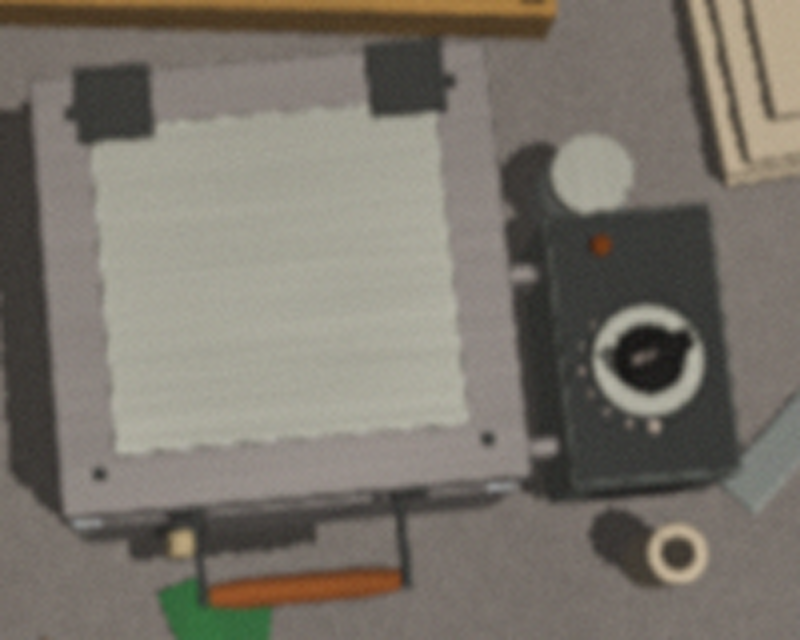

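View pics/side0c.png

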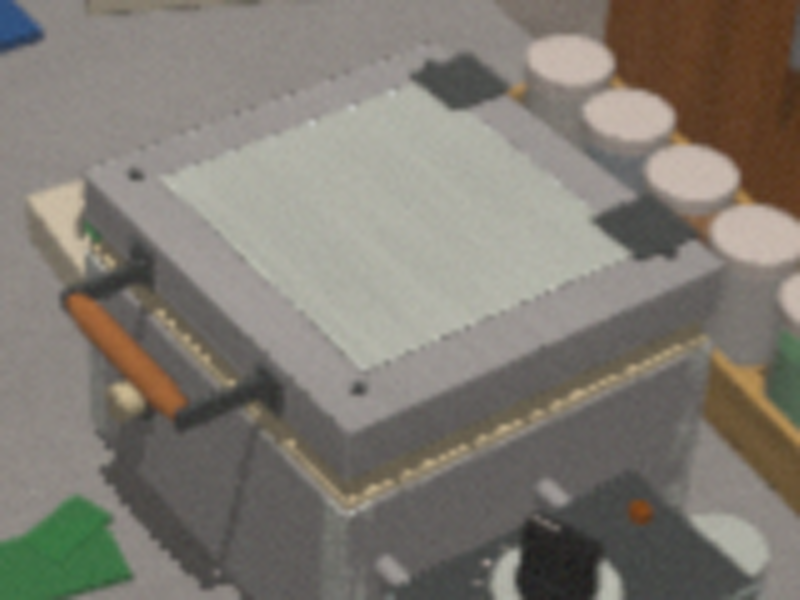

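Run:
```python
from h import *
f=lambda pts:[(260+x/4-.375,90+y/4-.375) for x,y in pts]
lid=at_z("top",f([(65,515),(525,475),(32,85),(490,42)]),209);print(lid)
h=at_z("top",f([(207,595),(405,578)]),190);print("handle",h,h.mean(0))
k=at_z("top",f([(648,358)]),140);print("disc",k)
print("dot",at_z("top",f([(655,425)]),130))
print("knob top line",at_z("top",f([(635,360),(658,352),(600,355),(690,340)]),162))
for a,b in[(0,1),(2,3)]:
    v=lid[a]-lid[b];print(np.arctan2(-v[0],v[1]),np.linalg.norm(v))
for a,b in[(2,0),(3,1)]:
    v=lid[a]-lid[b];print(np.arctan2(v[1],v[0]),np.linalg.norm(v))
v=h[0]-h[1];print(np.arctan2(-v[0],v[1]),np.linalg.norm(v))
print("box",at_z("top",f([(545,215),(708,205),(738,470),(575,490)]),130))
```

```text
[[ 489.5839  130.7386  209.    ]
 [ 518.9022 -127.4931  209.    ]
 [ 738.6931  159.3651  209.    ]
 [ 771.3551 -105.5327  209.    ]]
handle [[447.7628  50.0611 190.    ]
 [460.3379 -62.3069 190.    ]] [454.0504  -6.1229 190.    ]
disc [[ 599.7478 -211.0256  140.    ]]
dot [[ 560.4452 -217.2467  130.    ]]
knob top line [[ 594.4623 -198.8253  162.    ]
 [ 599.6256 -212.4659  162.    ]
 [ 596.9245 -178.0856  162.    ]
 [ 607.344  -231.4762  162.    ]]
0.11305104714366984 259.89074721641543
0.12268085492682673 266.9038302472573
0.11441358867480389 250.74869976415863
0.08676984430751929 253.4061688509509
0.11144601260796014 113.06947050678899
box [[ 689.0279 -149.8935  130.    ]
 [ 697.9861 -250.2078  130.    ]
 [ 534.2952 -267.3875  130.    ]
 [ 519.6085 -168.8905  130.    ]]
```

The kiln is yawed about +0.11 rad, the handle is near (454,-6), and the knob is near (600,-208). I'll move the wrist camera above the knob.

>>> play_rows([
  {"z": -0.033, "wz": 10.1},
  {"z": -0.033, "wz": 10.1},
  {"z": -0.033, "wz": 10.1},
  {"z": -0.033, "wz": 10.1},
  {"z": -0.033, "wz": 10.1},
  {},
])

```text
$.commands[0]: bad value
```

>>> play_rows([
  {"x": -0.03, "y": 0.004},
  {"x": -0.045, "y": 0.006},
  {"x": -0.045, "y": 0.006},
  {"x": -0.045, "y": 0.006},
  {"x": -0.045, "y": 0.006},
  {"x": -0.045, "y": 0.006},
  {"x": -0.045, "y": 0.006},
  {"x": -0.045, "y": 0.006},
  {"x": -0.045, "y": 0.006},
  {"x": -0.045, "y": 0.006},
  {"x": -0.045, "y": 0.006},
  {"x": -0.045, "y": 0.006},
  {"x": -0.045, "y": 0.006},
  {"x": -0.045, "y": 0.006},
  {"x": -0.045, "y": 0.006},
  {"x": -0.045, "y": 0.006},
  {"x": -0.045, "y": 0.005},
  {"x": -0.045, "y": 0.005},
  {"x": -0.045, "y": 0.005},
  {"x": -0.02, "y": 0.003},
])

```text
$.commands[0]: bad value
```

Run:
```python
from h import *
s=manip.read_state();print(s)
p,d=manip.camera("wrist");cv2.imwrite("pics/w1.png",p[:,:,::-1]);np.save("pics/w1.npy",d)
np.save("pics/w1s.npy",s,allow_pickle=True)
crop("pics/w1.png","pics/w1c.png",220,100,420,250,4)
```

```text
{'clock': 0.15, 'joints': array([ 1.2464,  0.3003,  1.5214, -0.    ,  1.3207, -0.0666]), 'qd': array([-0.0007, -0.0017, -0.0008, -0.0001, -0.0009, -0.001 ]), 'effort': array([  0.0007, -53.1957, -35.2825,   0.0709,   0.0235,  -0.0001]), 'eef_pos': array([140.1467, 531.6199, 166.1487]), 'eef_rot': array([-3.1408, -0.    ,  2.8838]), 'wrist_force': array([-0.5463,  0.2542,  0.7506]), 'moment': array([-0.0492,  0.0012,  0.0006]), 'finger_gap': 94.1063131984431}
```

View pics/w1.png

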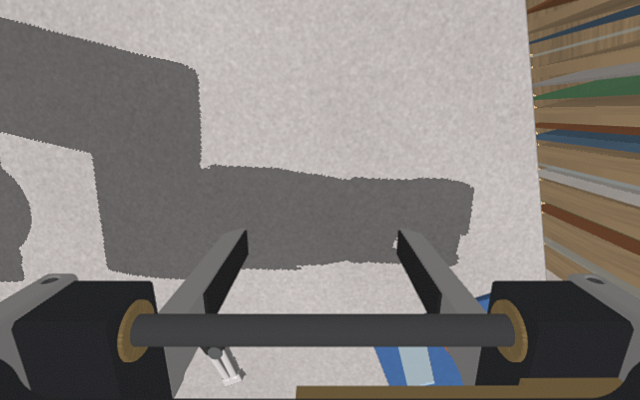

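View pics/w1c.png

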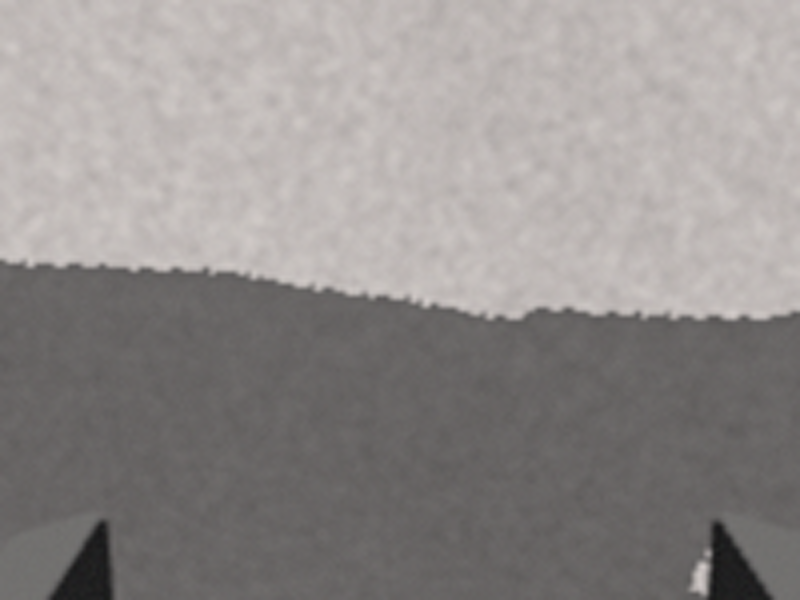

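The arm hasn't moved because the rows were refused. They probably need every key, so I'll resend them in full.

>>> play_rows([
  {"x": 0, "y": 0, "z": -0.033, "wx": 0, "wy": 0, "wz": 10.1, "grip": 1},
  {"x": 0, "y": 0, "z": -0.033, "wx": 0, "wy": 0, "wz": 10.1, "grip": 1},
  {"x": 0, "y": 0, "z": -0.033, "wx": 0, "wy": 0, "wz": 10.1, "grip": 1},
  {"x": 0, "y": 0, "z": -0.033, "wx": 0, "wy": 0, "wz": 10.1, "grip": 1},
  {"x": 0, "y": 0, "z": -0.033, "wx": 0, "wy": 0, "wz": 10.1, "grip": 1},
])

```text
clock: 0.82
eef_pos: [140.2, 531.6, 332.5]
eef_rot: [-3.141, 0.0, 1.997]
wrist_force: [-0.3, 0.2, -0.1]
finger_gap: 94.0
```

>>> play_rows([
  {"x": -0.03, "y": 0.004, "z": 0, "wx": 0, "wy": 0, "wz": 0, "grip": 1},
  {"x": -0.045, "y": 0.006, "z": 0, "wx": 0, "wy": 0, "wz": 0, "grip": 1},
  {"x": -0.045, "y": 0.006, "z": 0, "wx": 0, "wy": 0, "wz": 0, "grip": 1},
  {"x": -0.045, "y": 0.006, "z": 0, "wx": 0, "wy": 0, "wz": 0, "grip": 1},
  {"x": -0.045, "y": 0.006, "z": 0, "wx": 0, "wy": 0, "wz": 0, "grip": 1},
  {"x": -0.045, "y": 0.006, "z": 0, "wx": 0, "wy": 0, "wz": 0, "grip": 1},
  {"x": -0.045, "y": 0.006, "z": 0, "wx": 0, "wy": 0, "wz": 0, "grip": 1},
  {"x": -0.045, "y": 0.006, "z": 0, "wx": 0, "wy": 0, "wz": 0, "grip": 1},
  {"x": -0.045, "y": 0.006, "z": 0, "wx": 0, "wy": 0, "wz": 0, "grip": 1},
  {"x": -0.045, "y": 0.006, "z": 0, "wx": 0, "wy": 0, "wz": 0, "grip": 1},
  {"x": -0.045, "y": 0.006, "z": 0, "wx": 0, "wy": 0, "wz": 0, "grip": 1},
  {"x": -0.045, "y": 0.006, "z": 0, "wx": 0, "wy": 0, "wz": 0, "grip": 1},
  {"x": -0.045, "y": 0.006, "z": 0, "wx": 0, "wy": 0, "wz": 0, "grip": 1},
  {"x": -0.045, "y": 0.006, "z": 0, "wx": 0, "wy": 0, "wz": 0, "grip": 1},
  {"x": -0.045, "y": 0.006, "z": 0, "wx": 0, "wy": 0, "wz": 0, "grip": 1},
  {"x": -0.045, "y": 0.006, "z": 0, "wx": 0, "wy": 0, "wz": 0, "grip": 1},
  {"x": -0.045, "y": 0.005, "z": 0, "wx": 0, "wy": 0, "wz": 0, "grip": 1},
  {"x": -0.045, "y": 0.005, "z": 0, "wx": 0, "wy": 0, "wz": 0, "grip": 1},
  {"x": -0.045, "y": 0.005, "z": 0, "wx": 0, "wy": 0, "wz": 0, "grip": 1},
  {"x": -0.025, "y": 0.003, "z": 0, "wx": 0, "wy": 0, "wz": 0, "grip": 1},
])

```text
clock: 3.32
eef_pos: [604.3, -208.9, 330.5]
eef_rot: [-3.141, -0.001, 2.001]
wrist_force: [-0.3, 1.0, -0.1]
finger_gap: 94.1
```

Run:
```python
from h import *
s=manip.read_state();print(s)
p,d=manip.camera("wrist");cv2.imwrite("pics/w2.png",p[:,:,::-1]);np.save("pics/w2.npy",d)
np.save("pics/w2s.npy",s,allow_pickle=True)
crop("pics/w2.png","pics/w2c.png",220,100,420,250,4)
```

```text
{'clock': 3.325, 'joints': array([-0.39  ,  0.4676,  0.9226, -0.0001,  1.7528, -0.8205]), 'qd': array([-0.1746,  0.3977, -0.5696,  0.003 ,  0.1638, -0.1793]), 'effort': array([ -0.1799, -66.8236, -34.6854,  -0.0589,  -0.2655,   0.1928]), 'eef_pos': array([ 604.3029, -208.8618,  330.4688]), 'eef_rot': array([-3.1405, -0.001 ,  2.0013]), 'wrist_force': array([-0.3002,  1.0011, -0.0519]), 'moment': array([ 0.024 ,  0.0677, -0.0221]), 'finger_gap': 94.13251086065178}
```

View pics/w2.png

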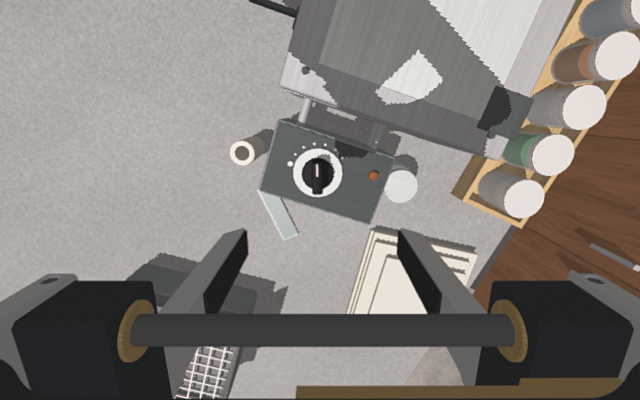

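View pics/w2c.png

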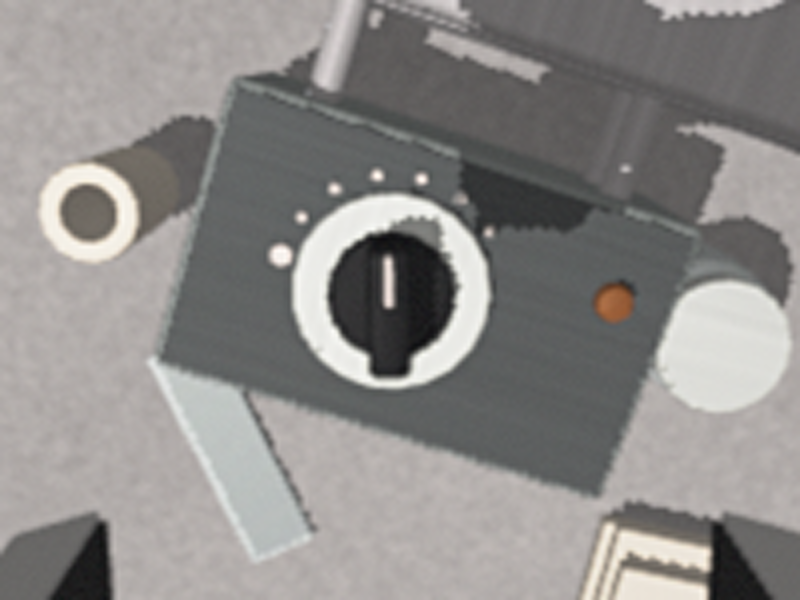

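The bar is almost aligned with tool x, and the white line points up in the picture (tool +x), at about (388,280) in the crop. I'll take one settled frame with depth to place it accurately.

Run:
```python
from h import *
manip.camera("wrist")
s=manip.read_state();print(s["eef_pos"],s["eef_rot"],s["qd"])
p,d=manip.camera("wrist");cv2.imwrite("pics/w3.png",p[:,:,::-1]);np.save("pics/w3.npy",d)
crop("pics/w3.png","pics/w3c.png",280,135,360,210,8)
T=c2w("wrist",s)
vv,uu=np.mgrid[135:205,280:360];uv=np.c_[uu.ravel(),vv.ravel()]
P=at_d("wrist",uv,d,s)
z=P[:,2]
for lo,hi in[(120,133),(133,138),(138,145),(145,155),(155,165),(165,170),(170,180)]:print(lo,hi,((z>lo)&(z<hi)).sum())
m=(z>160)&(z<190);Q=P[m];print(len(Q),Q.mean(0),Q.min(0),Q.max(0),np.median(Q[:,2]))
r=cv2.minAreaRect(Q[:,:2].astype(np.float32));print(r)
```

```text
[ 604.1669 -208.8111  329.836 ] [-3.1399 -0.0016  2.0005] [ 0.0348 -0.0565  0.0601  0.006  -0.0097  0.0227]
120 133 3404
133 138 918
138 145 363
145 155 269
155 165 14
165 170 3
170 180 369
382 [ 599.879  -210.4295  174.1595] [ 586.4869 -232.6314  160.5916] [ 614.4413 -191.3004  176.8422] 174.7241770402472
((600.549560546875, -212.06777954101562), (13.861041069030762, 42.24665451049805), 24.732803344726562)
```

View pics/w3c.png

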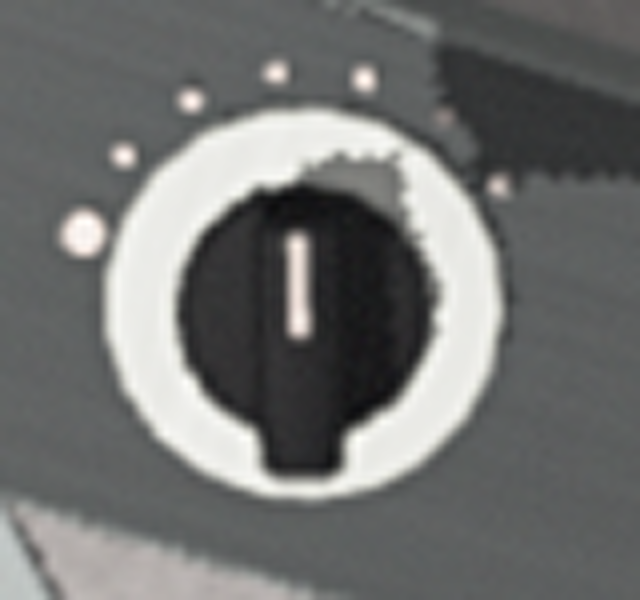

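Depth gives the bar as 42 × 14 mm, centred at (600.5,-212), top at z≈174.5, and along yaw 2.00. The top camera agrees. Descending.

>>> play_rows([
  {"x": -0.0014, "y": -0.0047, "z": 0.03, "wx": 0, "wy": 0, "wz": 0, "grip": 0.5},
  {"x": 0, "y": 0, "z": 0.04, "wx": 0, "wy": 0, "wz": 0, "grip": 0.5},
  {"x": 0, "y": 0, "z": 0.04, "wx": 0, "wy": 0, "wz": 0, "grip": 0.5},
  {"x": 0, "y": 0, "z": 0.03, "wx": 0, "wy": 0, "wz": 0, "grip": 0.5},
  {"x": 0, "y": 0, "z": 0.02, "wx": 0, "wy": 0, "wz": 0, "grip": 0.5},
  {"x": 0, "y": 0, "z": 0.01, "wx": 0, "wy": 0, "wz": 0, "grip": 0.5},
  {"x": 0, "y": 0, "z": 0.006, "wx": 0, "wy": 0, "wz": 0, "grip": 0.5},
  {"x": 0, "y": 0, "z": 0, "wx": 0, "wy": 0, "wz": 0, "grip": 0.5},
], squeeze=20)

```text
clock: 4.47
eef_pos: [600.2, -210.1, 156.0]
eef_rot: [3.141, 0.0, 2.003]
wrist_force: [0.5, -0.0, -0.6]
finger_gap: 47.3
```

Run:
```python
from h import *
s=manip.read_state();print(s["eef_pos"],s["eef_rot"],s["wrist_force"],s["finger_gap"])
p,d=manip.camera("wrist");cv2.imwrite("pics/w4.png",p[:,:,::-1])
crop("pics/w4.png","pics/w4c.png",220,140,420,290,4)
```

```text
[ 600.2048 -210.0621  155.9938] [3.1412 0.0004 2.0026] [ 0.4786 -0.0108 -0.6433] 47.33611685163686
```

View pics/w4c.png

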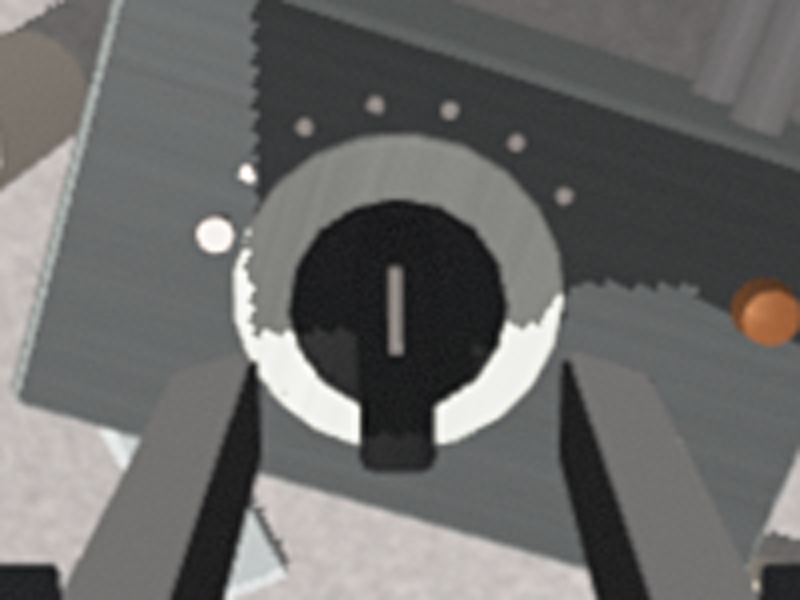

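The fingers straddle the bar, which sits about 1.5 mm towards tool -y. I'll correct that, drop 6 mm and close.

>>> play_rows([
  {"x": -0.001, "y": -0.0015, "z": 0.006, "wx": 0, "wy": 0, "wz": 0, "grip": 0.5},
  {"x": 0, "y": 0, "z": 0, "wx": 0, "wy": 0, "wz": 0, "grip": 0},
  {"x": 0, "y": 0, "z": 0, "wx": 0, "wy": 0, "wz": 0, "grip": 0},
  {"x": 0, "y": 0, "z": 0, "wx": 0, "wy": 0, "wz": 0, "grip": 0},
  {"x": 0, "y": 0, "z": 0, "wx": 0, "wy": 0, "wz": 0, "grip": 0},
], squeeze=25)

```text
clock: 5.15
eef_pos: [599.2, -211.8, 149.7]
eef_rot: [3.142, 0.0, 2.002]
wrist_force: [0.5, -0.2, 1.0]
finger_gap: 10.7
```

Run:
```python
from h import *
p,d=manip.camera("wrist");s=manip.read_state();print(s["eef_pos"],s["eef_rot"],s["wrist_force"],s["finger_gap"],s["moment"])
cv2.imwrite("pics/w5.png",p[:,:,::-1])
crop("pics/w5.png","pics/w5c.png",220,140,420,290,4)
```

```text
[ 599.225  -211.7712  149.6389] [3.1415 0.0001 2.0025] [ 0.006   0.5688 -0.1672] 6.65086509880858 [-0.0869  0.0417 -0.0312]
```

View pics/w5c.png

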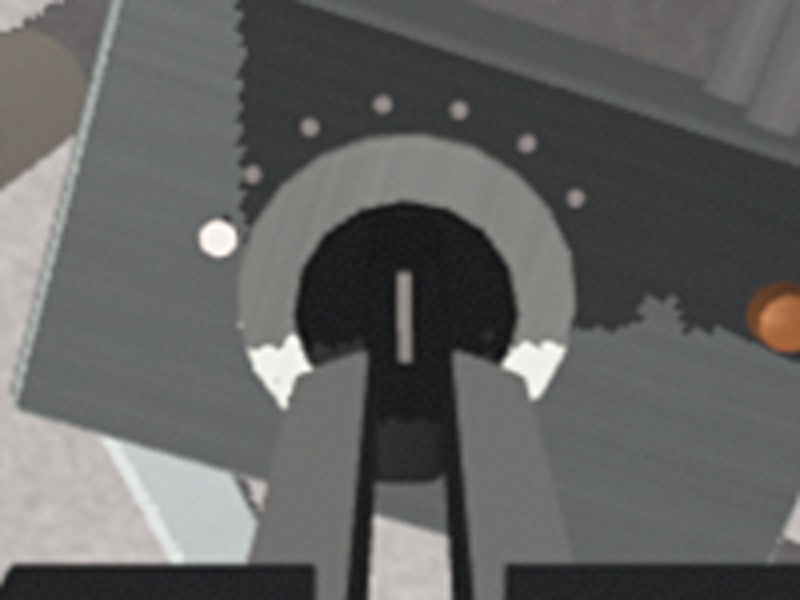

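Run:
```python
from h import *
s=manip.read_state();print(s["finger_gap"])
p,d=manip.camera("wrist");s=manip.read_state();print(s["eef_pos"],s["eef_rot"],s["wrist_force"],s["finger_gap"],s["moment"])
cv2.imwrite("pics/w6.png",p[:,:,::-1])
crop("pics/w6.png","pics/w6c.png",220,140,420,290,4)
```

```text
6.65086509880858
[ 599.2353 -211.7739  149.6021] [3.1415 0.0001 2.0024] [ 0.9052 -0.4936  0.8082] 2.899342492568762 [-0.0679  0.0042  0.0124]
```

View pics/w6c.png

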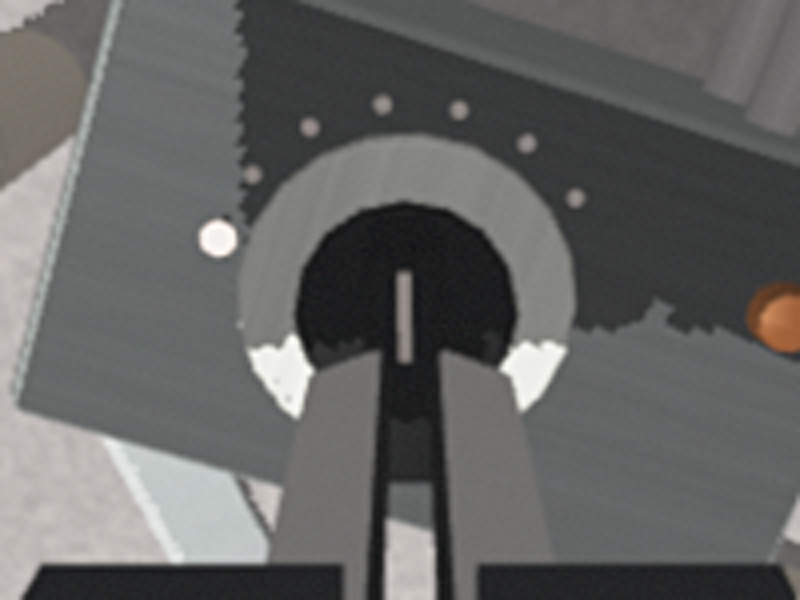

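The fingers have closed above the bar without gripping it. I'll locate the fingertips in the depth image.

```bash
python3 - <<'E'
from h import *
i=manip.camera_info("wrist");T=i["tool_from_camera"]
s=manip.read_state();p,d=manip.camera("wrist");print(s["eef_pos"],s["finger_gap"],manip.read_state()["finger_gap"])
cv2.imwrite("pics/w7.png",p[:,:,::-1]);np.save("pics/w7.npy",d)
def tool(uv,d):
    r=rays(i,uv);dd=np.array([d[v,u] for u,v in uv]);return (r*dd[:,None])@T[:3,:3].T+T[:3,3],dd
d3=np.load("pics/w3.npy")
print("open");print(tool([(243,240),(235,245),(225,255),(242,235),(405,240),(412,250)],d3))
for v in range(205,290,6):
    print(v,*[tool([(u,v)],d)[0][0].round(1) for u in (305,310,322,334)])
E
python3 -c "
from h import *
crop('pics/w7.png','pics/w7c.png',220,140,420,290,4)"
```

```text
[ 599.2353 -211.7739  149.6021] 2.899342492568762 1.136594745029483
open
(array([[  5.7283, -46.0236, -49.4194],
       [  8.3918, -47.0635, -62.4308],
       [ 10.0651, -47.7033, -78.1494],
       [  8.4137, -46.7385, -48.1771],
       [  7.8648,  49.0042, -54.4401],
       [  8.3635,  48.9445, -68.8517]]), array([183.2959, 170.0482, 154.4637, 183.7627, 178.0126, 164.0054],
      dtype=float32))
205 [ 11.1 -11.8   4.4] [11.  -8.   4.5] [ 19.6   1.  -23.7] [11.  10.2  4.4]
211 [  5.9 -12.    5.6] [ 6.2 -8.1  4.5] [ 16.3   1.  -26.2] [ 6.2 10.2  4.6]
217 [  1.2 -12.    5.1] [ 1.5 -8.1  4. ] [ 11.9   1.  -25.8] [ 1.3 10.3  4.7]
223 [ -3.6 -12.1   4.6] [-3.7 -8.2  4.9] [  7.9   1.  -26.3] [-3.8 10.4  5.3]
229 [ -8.4 -12.1   4.4] [-8.2 -8.2  3.9] [  3.6   1.  -26.1] [-8.7 10.4  5. ]
235 [ 10.1  -8.9 -52.2] [  9.8  -6.  -51.6] [ -1.3   1.  -24.9] [  9.9   8.  -51.7]
241 [ 10.1  -8.4 -61. ] [ 10.   -5.7 -60.7] [ -5.5   1.  -25.2] [ 10.1   7.7 -60.9]
247 [  9.3  -8.1 -67.1] [  9.7  -5.4 -67.8] [-10.1   1.  -24.9] [  9.9   7.4 -68.3]
253 [  9.5  -7.7 -74.7] [  9.8  -5.1 -75.4] [-14.9   1.  -24.3] [  9.7   7.1 -75.1]
259 [  9.7  -7.4 -81.9] [  9.5  -4.9 -81.4] [-18.3   1.  -26.7] [ 10.    6.8 -82.4]
265 [  9.3  -7.1 -87.1] [  9.6  -4.7 -87.7] [-47.6   1.1  20. ] [ 10.3   6.6 -89.1]
271 [  9.9  -6.7 -94. ] [  9.9  -4.5 -94. ] [-54.    1.1  21.1] [  9.2   6.4 -92.7]
277 [  9.8  -6.5 -99. ] [  9.6  -4.3 -98.8] [-133.9    1.3  149. ] [ 10.    6.2 -99.4]
283 [  34.3   -3.8 -144.5] [  34.1   -2.4 -144.2] [-142.4    1.3  148. ] [  34.3    4.2 -144.5]
289 [  33.7   -3.7 -146.5] [  34.2   -2.3 -147.2] [-151.9    1.3  148.5] [  33.5    4.1 -146.2]
```

View pics/w7c.png

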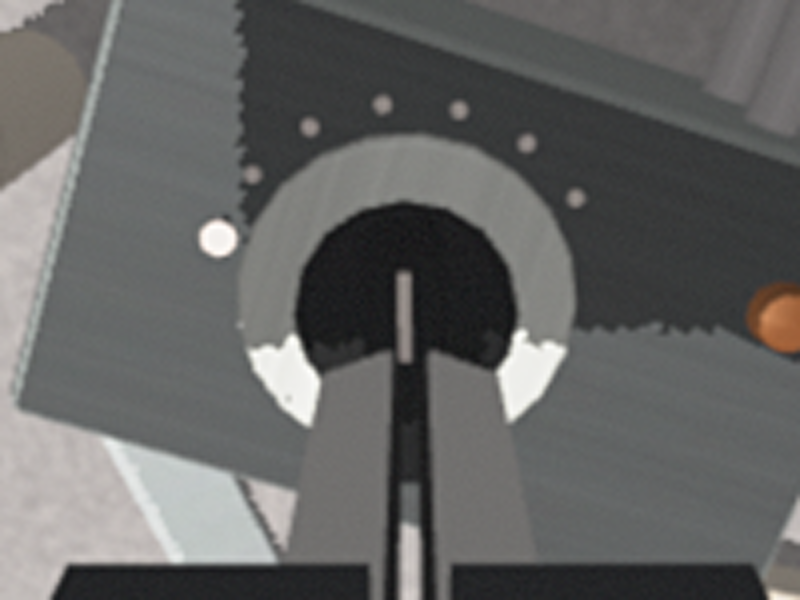

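The wrist depth puts the real tips about 48 mm behind the stated TCP, at world z≈198. I'll check that with the side camera.

Run:
```python
from h import *
p,d=manip.camera("side");cv2.imwrite("pics/s1.png",p[:,:,::-1]);np.save("pics/s1.npy",d)
i=manip.camera_info("side")
def proj(P):
    q=i["camera_from_world"]@np.r_[P,1];o=cv2.projectPoints(np.array([[q[0],-q[1],-q[2]]]),np.zeros(3),np.zeros(3),i["intrinsics"],np.array([i["k1"],0,0,0,0.]))[0];return o.ravel()
print("TCP px",proj([599.2,-211.8,149.6]),"48 up",proj([599.2,-211.8,198]))
u,v=proj([599.2,-211.8,198]).astype(int)
print(u,v);crop("pics/s1.png","pics/s1c.png",u-70,v-60,u+70,v+50,5)
```

```text
TCP px [370.8711 242.3205] 48 up [372.6896 228.6016]
372 228
```

View pics/s1c.png

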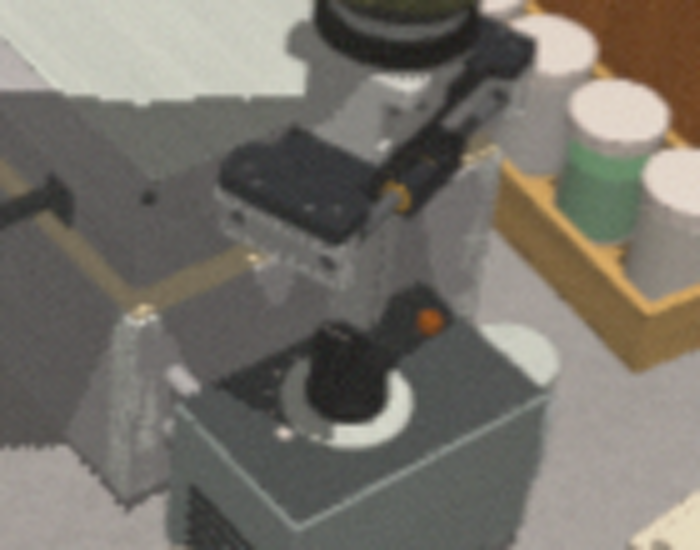

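The side view confirms it: the tips hover just above the bar at about px (371,231), so they are about 47 mm short of the reported TCP. Nothing was touched. I'll reopen, go down another 46 mm and close.

>>> play_rows([
  {"x": 0, "y": -0.0008, "z": 0, "wx": 0, "wy": 0, "wz": 0, "grip": 0.5},
  {"x": 0, "y": 0, "z": 0, "wx": 0, "wy": 0, "wz": 0, "grip": 0.5},
  {"x": 0, "y": 0, "z": 0, "wx": 0, "wy": 0, "wz": 0, "grip": 0.5},
  {"x": 0, "y": 0, "z": 0.016, "wx": 0, "wy": 0, "wz": 0, "grip": 0.5},
  {"x": 0, "y": 0, "z": 0.015, "wx": 0, "wy": 0, "wz": 0, "grip": 0.5},
  {"x": 0, "y": 0, "z": 0.01, "wx": 0, "wy": 0, "wz": 0, "grip": 0.5},
  {"x": 0, "y": 0, "z": 0.005, "wx": 0, "wy": 0, "wz": 0, "grip": 0.5},
  {"x": 0, "y": 0, "z": 0, "wx": 0, "wy": 0, "wz": 0, "grip": 0.5},
])

```text
clock: 6.35
eef_pos: [598.4, -212.1, 103.3]
eef_rot: [-3.141, -0.0, 2.002]
wrist_force: [-0.0, 0.2, 0.4]
finger_gap: 47.0
```

>>> play_rows([
  {"x": 0, "y": 0, "z": 0, "wx": 0, "wy": 0, "wz": 0, "grip": 0},
  {"x": 0, "y": 0, "z": 0, "wx": 0, "wy": 0, "wz": 0, "grip": 0},
  {"x": 0, "y": 0, "z": 0, "wx": 0, "wy": 0, "wz": 0, "grip": 0},
  {"x": 0, "y": 0, "z": 0, "wx": 0, "wy": 0, "wz": 0, "grip": 0},
  {"x": 0, "y": 0, "z": 0, "wx": 0, "wy": 0, "wz": 0, "grip": 0},
  {"x": 0, "y": 0, "z": 0, "wx": 0, "wy": 0, "wz": 0, "grip": 0},
], squeeze=25)

```text
clock: 7.1
eef_pos: [598.6, -212.2, 103.8]
eef_rot: [3.141, 0.0, 2.002]
wrist_force: [-0.7, -0.6, 2.8]
finger_gap: 41.7
```

Run:
```python
from h import *
p,d=manip.camera("wrist");s=manip.read_state();print(s["eef_pos"],s["eef_rot"],s["wrist_force"],s["finger_gap"],s["moment"])
cv2.imwrite("pics/w8.png",p[:,:,::-1])
crop("pics/w8.png","pics/w8c.png",220,140,420,290,4)
```

```text
[ 598.5553 -212.1965  103.8035] [3.1413 0.0004 2.0025] [-0.5169 -0.2024  3.692 ] 41.97922406367076 [-0.1585  0.1512 -0.0132]
```

View pics/w8c.png

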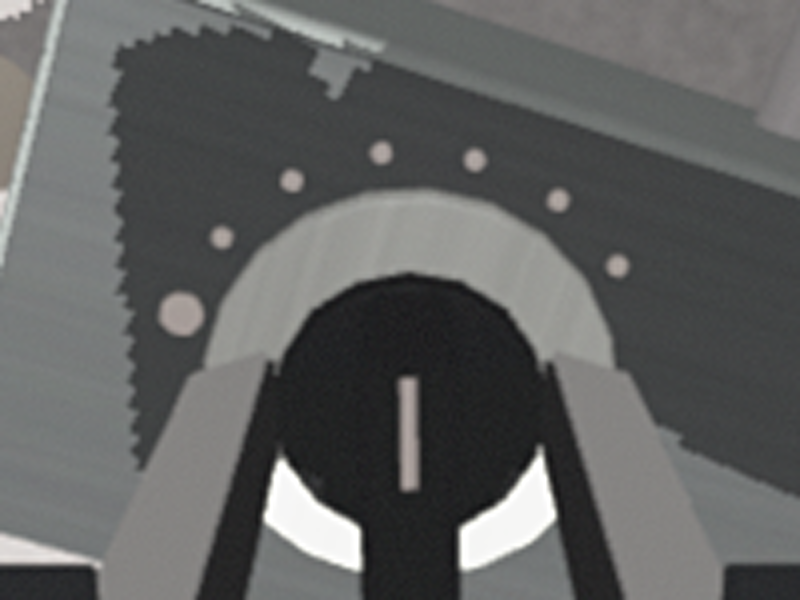

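The gap is 42 mm, so the fingers caught the 44 mm disc. The true tip offset is therefore under 41 mm. I'll open, raise 14 mm and close again.

>>> play_rows([
  {"x": 0, "y": 0, "z": 0, "wx": 0, "wy": 0, "wz": 0, "grip": 0.55},
  {"x": 0, "y": 0, "z": 0, "wx": 0, "wy": 0, "wz": 0, "grip": 0.55},
  {"x": 0, "y": 0, "z": -0.007, "wx": 0, "wy": 0, "wz": 0, "grip": 0.55},
  {"x": 0, "y": 0, "z": -0.007, "wx": 0, "wy": 0, "wz": 0, "grip": 0.55},
  {"x": 0, "y": 0, "z": 0, "wx": 0, "wy": 0, "wz": 0, "grip": 0},
  {"x": 0, "y": 0, "z": 0, "wx": 0, "wy": 0, "wz": 0, "grip": 0},
  {"x": 0, "y": 0, "z": 0, "wx": 0, "wy": 0, "wz": 0, "grip": 0},
  {"x": 0, "y": 0, "z": 0, "wx": 0, "wy": 0, "wz": 0, "grip": 0},
  {"x": 0, "y": 0, "z": 0, "wx": 0, "wy": 0, "wz": 0, "grip": 0},
], squeeze=25)

```text
clock: 8.28
eef_pos: [598.4, -212.1, 117.4]
eef_rot: [-3.142, -0.0, 2.002]
wrist_force: [0.9, 0.6, -1.8]
finger_gap: 13.9
```

Run:
```python
from h import *
p,d=manip.camera("wrist");s=manip.read_state();print(s["eef_pos"],s["eef_rot"],s["wrist_force"],s["finger_gap"],s["moment"])
cv2.imwrite("pics/w9.png",p[:,:,::-1])
crop("pics/w9.png","pics/w9c.png",220,140,420,290,4)
```

```text
[ 598.4611 -212.0671  117.3931] [-3.1415 -0.0001  2.0024] [ 0.6373 -0.3084 -1.0424] 13.557011465687648 [ 0.0049 -0.0845 -0.0475]
```

View pics/w9c.png

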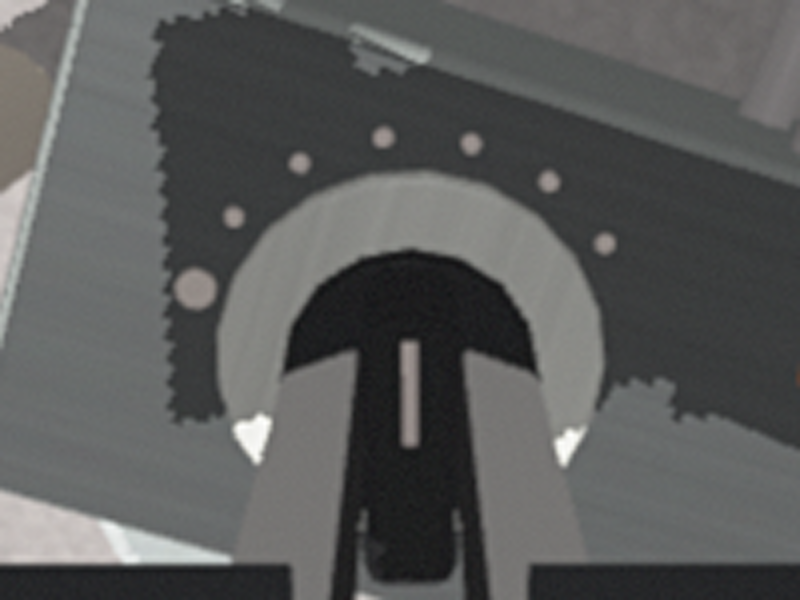

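The gap holds at 13.6–13.9 mm, so the fingers are on the bar. I'll turn it anticlockwise (negative tool wz).

>>> play_rows([
  {"x": 0, "y": 0, "z": 0, "wx": 0, "wy": 0, "wz": -6, "grip": 0},
  {"x": 0, "y": 0, "z": 0, "wx": 0, "wy": 0, "wz": -8, "grip": 0},
  {"x": 0, "y": 0, "z": 0, "wx": 0, "wy": 0, "wz": -8, "grip": 0},
  {"x": 0, "y": 0, "z": 0, "wx": 0, "wy": 0, "wz": -8, "grip": 0},
  {"x": 0, "y": 0, "z": 0, "wx": 0, "wy": 0, "wz": -8, "grip": 0},
  {"x": 0, "y": 0, "z": 0, "wx": 0, "wy": 0, "wz": -8, "grip": 0},
  {"x": 0, "y": 0, "z": 0, "wx": 0, "wy": 0, "wz": -8, "grip": 0},
  {"x": 0, "y": 0, "z": 0, "wx": 0, "wy": 0, "wz": -7, "grip": 0},
  {"x": 0, "y": 0, "z": 0, "wx": 0, "wy": 0, "wz": -5, "grip": 0},
  {"x": 0, "y": 0, "z": 0, "wx": 0, "wy": 0, "wz": -3, "grip": 0},
  {"x": 0, "y": 0, "z": 0, "wx": 0, "wy": 0, "wz": 0, "grip": 0},
], squeeze=25)

```text
clock: 9.7
eef_pos: [598.0, -212.9, 117.4]
eef_rot: [-3.141, -0.001, -3.077]
wrist_force: [-2.4, -5.3, -1.5]
finger_gap: 13.9
```

Run:
```python
from h import *
p,d=manip.camera("wrist");s=manip.read_state();print(s["eef_pos"],s["eef_rot"],s["wrist_force"],s["finger_gap"],s["moment"],s["joints"])
cv2.imwrite("pics/w10.png",p[:,:,::-1])
crop("pics/w10.png","pics/w10c.png",220,140,420,290,4)
```

```text
[ 597.9873 -212.8833  117.4067] [-3.1407 -0.001  -3.0778] [-2.2224 -4.9097 -1.3552] 13.725398932061047 [-0.9884  0.5801  0.1035] [-0.3991  0.5291  1.3156 -0.0013  1.2973 -2.0334]
```

View pics/w10c.png

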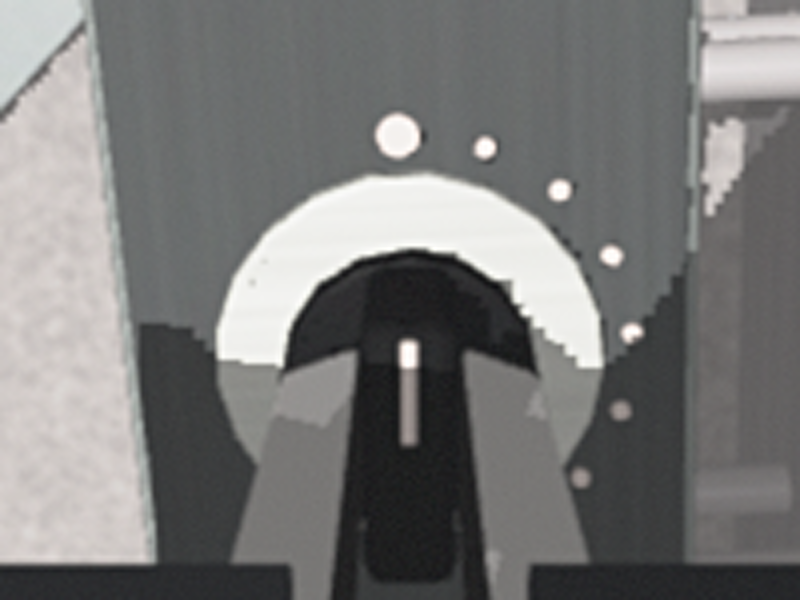

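>>> play_rows([
  {"x": 0, "y": 0, "z": 0, "wx": 0, "wy": 0, "wz": -2, "grip": 0},
  {"x": 0, "y": 0, "z": 0, "wx": 0, "wy": 0, "wz": -2, "grip": 0},
  {"x": 0, "y": 0, "z": 0, "wx": 0, "wy": 0, "wz": -1, "grip": 0},
  {"x": 0, "y": 0, "z": 0, "wx": 0, "wy": 0, "wz": 0, "grip": 0},
], squeeze=25)

```text
clock: 10.25
eef_pos: [598.0, -212.9, 117.4]
eef_rot: [-3.141, -0.001, -2.991]
wrist_force: [-3.7, -4.7, -0.8]
finger_gap: 14.2
```

Run:
```python
from h import *
s=manip.read_state();print(s["eef_pos"],s["eef_rot"],s["wrist_force"],s["finger_gap"],s["moment"],s["joints"])
```

```text
[ 598.0002 -212.8803  117.4086] [-3.141  -0.0009 -2.9913] [-3.6923 -4.6543 -0.8169] 14.150758010390037 [-0.9004  0.532  -0.502 ] [-0.3992  0.5291  1.3156 -0.0011  1.2973 -2.12  ]
```

The moment about z reversed to -0.50 N·m, so the knob is on its off stop. I'll release, rise, rotate and go over the handle.

>>> play_rows([
  {"x": 0, "y": 0, "z": 0, "wx": 0, "wy": 0, "wz": 0, "grip": 0.5},
  {"x": 0, "y": 0, "z": 0, "wx": 0, "wy": 0, "wz": 0, "grip": 0.5},
  {"x": 0, "y": 0, "z": 0, "wx": 0, "wy": 0, "wz": 0, "grip": 0.5},
  {"x": 0, "y": 0, "z": -0.03, "wx": 0, "wy": 0, "wz": 0, "grip": 0.6},
  {"x": 0, "y": 0, "z": -0.05, "wx": 0, "wy": 0, "wz": 0, "grip": 0.6},
  {"x": 0, "y": 0, "z": -0.05, "wx": 0, "wy": 0, "wz": 0, "grip": 0.6},
  {"x": 0, "y": 0, "z": -0.03, "wx": 0, "wy": 0, "wz": 10.2, "grip": 0.6},
  {"x": 0, "y": 0, "z": 0, "wx": 0, "wy": 0, "wz": 10.2, "grip": 0.6},
  {"x": 0, "y": 0, "z": 0, "wx": 0, "wy": 0, "wz": 10.2, "grip": 0.6},
  {"x": 0, "y": 0, "z": 0, "wx": 0, "wy": 0, "wz": 10.2, "grip": 0.6},
  {"x": 0, "y": 0, "z": 0, "wx": 0, "wy": 0, "wz": 10.2, "grip": 0.6},
  {"x": 0, "y": 0, "z": 0, "wx": 0, "wy": 0, "wz": 10.2, "grip": 0.6},
  {"x": 0, "y": 0, "z": 0, "wx": 0, "wy": 0, "wz": 10.2, "grip": 0.6},
  {"x": 0, "y": 0, "z": 0, "wx": 0, "wy": 0, "wz": 10.2, "grip": 0.6},
  {"x": 0, "y": 0, "z": 0, "wx": 0, "wy": 0, "wz": 10.2, "grip": 0.6},
  {"x": 0, "y": 0, "z": 0, "wx": 0, "wy": 0, "wz": 0, "grip": 0.6},
])

```text
clock: 12.25
eef_pos: [598.5, -212.0, 277.6]
eef_rot: [3.141, 0.0, 1.693]
wrist_force: [-0.3, -0.1, 0.2]
finger_gap: 56.1
```

>>> play_rows([
  {"x": 0.037, "y": -0.02, "z": 0, "wx": 0, "wy": 0, "wz": 0, "grip": 0.6},
  {"x": 0.037, "y": -0.02, "z": 0, "wx": 0, "wy": 0, "wz": 0, "grip": 0.6},
  {"x": 0.037, "y": -0.02, "z": 0, "wx": 0, "wy": 0, "wz": 0, "grip": 0.6},
  {"x": 0.037, "y": -0.02, "z": 0, "wx": 0, "wy": 0, "wz": 0, "grip": 0.6},
  {"x": 0.037, "y": -0.02, "z": 0, "wx": 0, "wy": 0, "wz": 0, "grip": 0.6},
  {"x": 0.037, "y": -0.02, "z": 0, "wx": 0, "wy": 0, "wz": 0, "grip": 0.6},
  {"x": 0, "y": 0, "z": 0, "wx": 0, "wy": 0, "wz": 0, "grip": 0.6},
  {"x": 0, "y": 0, "z": 0, "wx": 0, "wy": 0, "wz": 0, "grip": 0.6},
])

```text
clock: 13.25
eef_pos: [452.9, -6.5, 277.7]
eef_rot: [3.141, 0.0, 1.695]
wrist_force: [0.7, -0.1, -0.7]
finger_gap: 56.4
```

Run:
```python
from h import *
s=manip.read_state();print(s["clock"],s["eef_pos"],s["eef_rot"],s["joints"])
p,d=manip.camera("wrist")
cv2.imwrite("pics/w11.png",p[:,:,::-1]);np.save("pics/w11.npy",d);np.save("pics/w11s.npy",s,allow_pickle=True)
pt,dt=manip.camera("top");cv2.imwrite("pics/t11.png",pt[:,:,::-1])
crop("pics/t11.png","pics/t11c.png",380,140,460,220,6)
```

```text
13.25 [452.8827  -6.4845 277.7274] [3.1411 0.0002 1.6945] [-0.0951  0.0134  1.5959 -0.0001  1.5318 -0.2189]
```

View pics/w11.png

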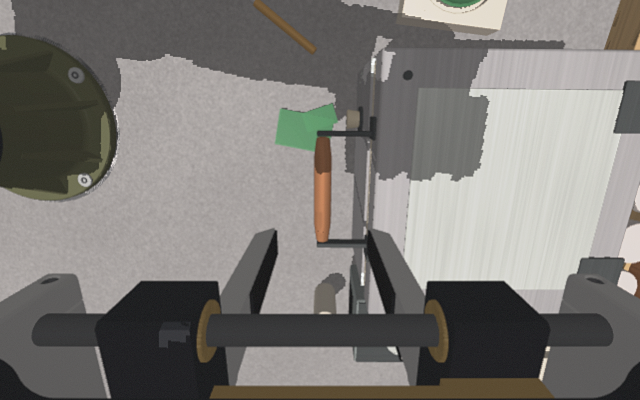

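View pics/t11c.png

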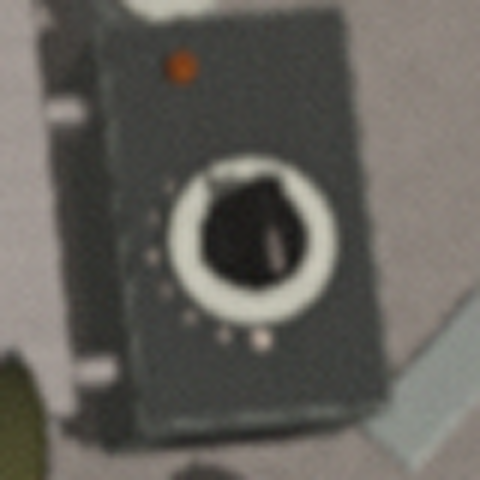

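The knob line now points at the big dot, at (277,255) towards (262,338) in the crop. The handle shows in the wrist view from (322,137) to (322,242). Next I'll measure the handle and the lid front.

Run:
```python
from h import *
s=np.load("pics/w11s.npy",allow_pickle=True).item();d=np.load("pics/w11.npy")
p=cv2.imread("pics/w11.png")
vv,uu=np.mgrid[140:240,312:334];uv=np.c_[uu.ravel(),vv.ravel()]
P=at_d("wrist",uv,d,s)
m=(P[:,2]>180)&(P[:,2]<205);Q=P[m]
print(len(Q),Q[:,2].max(),np.percentile(Q[:,2],[50,90]),cv2.minAreaRect(Q[:,:2].astype(np.float32)))
for v in (150,170,190,210,230):
    k=m&(uv[:,1]==v);print(v,P[k].min(0),P[k].max(0),P[k].mean(0))
i=manip.camera_info("wrist");T=i["tool_from_camera"]
for uv in [(270,240),(262,250),(250,270),(375,240),(383,255),(395,270),(276,234),(368,234)]:
    r=rays(i,[uv])*d[uv[1],uv[0]];print(uv,(r@T[:3,:3].T+T[:3,3])[0])
# lid front face
print("lid",at_d("wrist",[(378,150),(378,200),(374,165),(385,180)],d,s))
```

```text
1692 199.00185412344172 [195.1853 196.979 ] ((454.54461669921875, -7.9695587158203125), (19.93963050842285, 109.63471221923828), 8.937883377075195)
150 [441.7081  35.1493 188.0703] [457.5416  37.4784 196.7806] [449.5172  36.8275 193.9328]
170 [443.0741  14.9539 188.0916] [460.073   18.2726 197.7115] [451.4482  17.2778 194.9709]
190 [445.5166  -5.9197 187.8014] [462.9422  -2.2328 196.9714] [454.0161  -3.1603 194.4876]
210 [448.0239 -26.9377 189.5594] [464.5489 -23.1333 197.2379] [456.1107 -24.1706 194.9751]
230 [451.7089 -49.2671 189.0897] [466.4653 -45.2787 196.452 ] [458.8796 -46.3538 194.1608]
(270, 240) [  9.5684 -28.6343 -57.5739]
(262, 250) [ 10.0097 -30.5298 -71.6071]
(250, 270) [  9.4701 -32.3304 -91.735 ]
(375, 240) [  9.7307  30.802  -58.0018]
(383, 255) [  9.6729  31.7256 -76.8079]
(395, 270) [ 10.429   33.927  -93.5409]
(276, 234) [  8.1842 -27.0375 -45.3216]
(368, 234) [  6.5503  29.3772 -41.3963]
lid [[443.5909  72.6534 496.8727]
 [508.0719  -2.4947 210.2716]
 [501.0086  28.8121 196.9081]
 [511.5808  17.6076 208.9672]]
```

Handle: axis z≈187.5, centre (454.3,-7.5), bar yaw≈0.115. The true tips are about 41 mm behind the TCP, so TCP z≈128 puts the bar at the pad centre. Descending.

>>> play_rows([
  {"x": -0.001, "y": 0.0005, "z": 0.03, "wx": 0, "wy": 0, "wz": 0.5, "grip": 0.5},
  {"x": 0, "y": 0, "z": 0.03, "wx": 0, "wy": 0, "wz": 0, "grip": 0.5},
  {"x": 0, "y": 0, "z": 0.03, "wx": 0, "wy": 0, "wz": 0, "grip": 0.5},
  {"x": 0, "y": 0, "z": 0.02, "wx": 0, "wy": 0, "wz": 0, "grip": 0.5},
  {"x": 0, "y": 0, "z": 0.015, "wx": 0, "wy": 0, "wz": 0, "grip": 0.5},
  {"x": 0, "y": 0, "z": 0.015, "wx": 0, "wy": 0, "wz": 0, "grip": 0.5},
  {"x": 0, "y": 0, "z": 0.01, "wx": 0, "wy": 0, "wz": 0, "grip": 0.5},
  {"x": 0, "y": 0, "z": 0, "wx": 0, "wy": 0, "wz": 0, "grip": 0.5},
])

```text
clock: 14.35
eef_pos: [453.0, -7.2, 127.1]
eef_rot: [-3.141, -0.0, 1.683]
wrist_force: [-0.5, -0.6, 0.7]
finger_gap: 46.8
```

Run:
```python
from h import *
s=manip.read_state();print(s["clock"],s["eef_pos"],s["eef_rot"],s["wrist_force"],s["finger_gap"])
p,d=manip.camera("wrist");cv2.imwrite("pics/w12.png",p[:,:,::-1])
crop("pics/w12.png","pics/w12c.png",220,120,420,290,4)
p,d=manip.camera("side");cv2.imwrite("pics/s12.png",p[:,:,::-1])
crop("pics/s12.png","pics/s12c.png",240,130,360,230,6)
```

```text
14.35 [452.9851  -7.1886 127.0946] [-3.1407 -0.0002  1.6831] [-0.4696 -0.609   0.6559] 46.81665442065671
```

View pics/w12c.png

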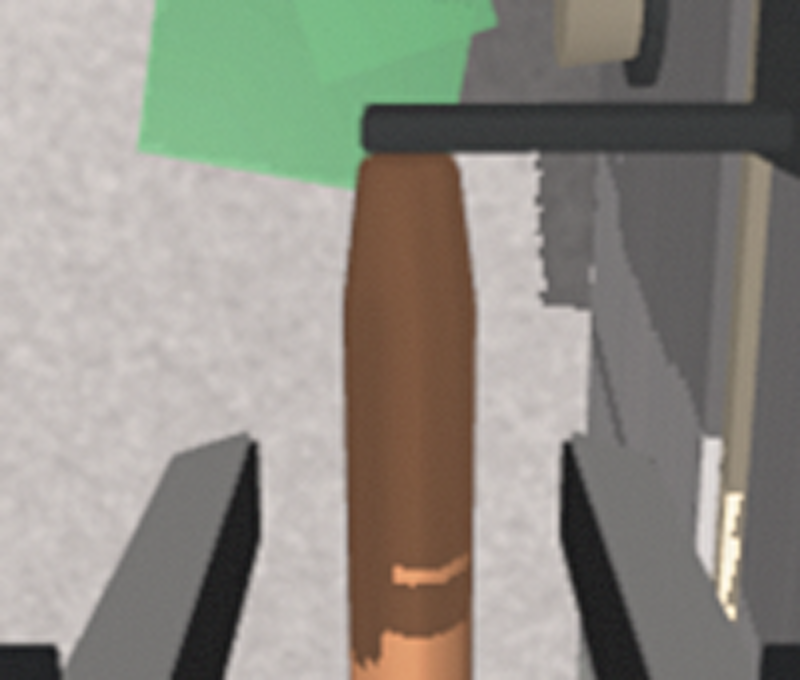

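View pics/s12c.png

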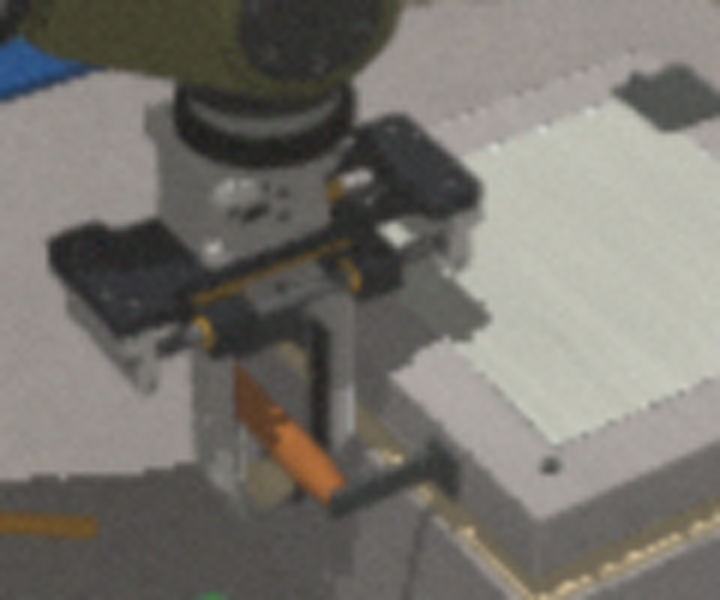

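The fingers straddle the bar, centred at column 410 in the crop and extending below it. Closing firmly.

>>> play_rows([
  {"x": 0, "y": 0, "z": 0, "wx": 0, "wy": 0, "wz": 0, "grip": 0},
  {"x": 0, "y": 0, "z": 0, "wx": 0, "wy": 0, "wz": 0, "grip": 0},
  {"x": 0, "y": 0, "z": 0, "wx": 0, "wy": 0, "wz": 0, "grip": 0},
  {"x": 0, "y": 0, "z": 0, "wx": 0, "wy": 0, "wz": 0, "grip": 0},
  {"x": 0, "y": 0, "z": 0, "wx": 0, "wy": 0, "wz": 0, "grip": 0},
], squeeze=45)

```text
clock: 15.08
eef_pos: [453.1, -7.2, 127.7]
eef_rot: [-3.142, 0.0, 1.683]
wrist_force: [-1.6, -0.2, 4.1]
finger_gap: 16.9
```

>>> play_rows([
  {"x": 0, "y": 0, "z": 0, "wx": 0, "wy": 0, "wz": 0, "grip": 0},
  {"x": 0, "y": 0, "z": 0, "wx": 0, "wy": 0, "wz": 0, "grip": 0},
])

```text
clock: 15.32
eef_pos: [453.1, -7.2, 127.6]
eef_rot: [-3.142, 0.0, 1.683]
wrist_force: [-3.8, 0.4, 3.4]
finger_gap: 16.4
```

Grip holds (gap 16.4 mm). I'll break the seal with small steps that follow the lid's arc.

>>> play_rows([
  {"x": 0, "y": 0, "z": -0.001, "wx": 0.2, "wy": 0, "wz": 0, "grip": 0},
  {"x": 0, "y": 0, "z": -0.0015, "wx": 0.2, "wy": 0, "wz": 0, "grip": 0},
  {"x": 0, "y": 0, "z": -0.0015, "wx": 0.3, "wy": 0, "wz": 0, "grip": 0},
  {"x": 0, "y": -0.0005, "z": -0.0015, "wx": 0.3, "wy": 0, "wz": 0, "grip": 0},
  {"x": 0, "y": 0, "z": -0.0015, "wx": 0.3, "wy": 0, "wz": 0, "grip": 0},
  {"x": 0, "y": 0, "z": 0, "wx": 0, "wy": 0, "wz": 0, "grip": 0},
])

```text
clock: 16.08
eef_pos: [452.5, -7.2, 134.9]
eef_rot: [-3.118, 0.0, 1.683]
wrist_force: [-4.8, -1.3, -5.5]
finger_gap: 17.0
```

Run:
```python
from h import *
p,d=manip.camera("side");s=manip.read_state();print(s["clock"],s["eef_pos"],s["eef_rot"],s["wrist_force"],s["finger_gap"],s["moment"])
cv2.imwrite("pics/s13.png",p[:,:,::-1])
crop("pics/s13.png","pics/s13c.png",240,130,360,240,6)
p,d=manip.camera("wrist");cv2.imwrite("pics/w13.png",p[:,:,::-1])
crop("pics/w13.png","pics/w13c.png",220,120,420,290,4)
```

```text
16.125 [452.5518  -7.2195 134.9942] [-3.1185  0.0001  1.6831] [-5.176  -2.0573 -4.0246] 16.66176956587805 [-0.3735  0.9473  0.0309]
```

View pics/s13c.png

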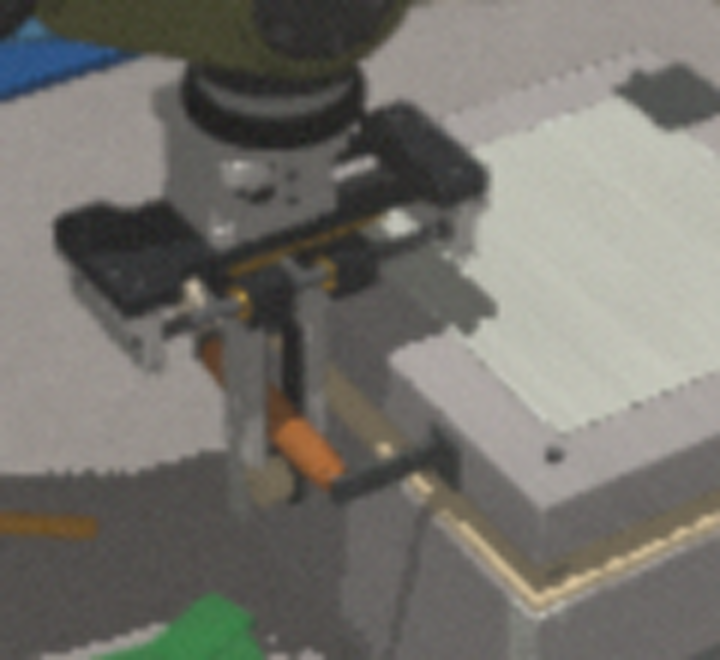

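View pics/w13c.png

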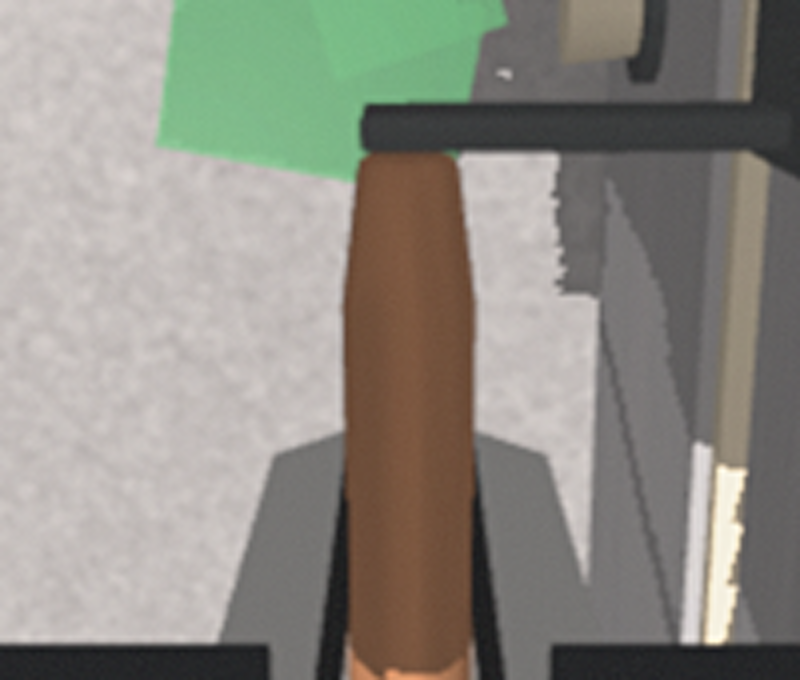

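The lid came up 7 mm with no slip: the bar keeps its place between the pads in the wrist view, and the force is already falling. Continuing to about 25 mm.

>>> play_rows([
  {"x": 0, "y": -0.0002, "z": -0.002, "wx": 0.4, "wy": 0, "wz": 0, "grip": 0},
  {"x": 0, "y": -0.0002, "z": -0.002, "wx": 0.4, "wy": 0, "wz": 0, "grip": 0},
  {"x": 0, "y": -0.0002, "z": -0.002, "wx": 0.4, "wy": 0, "wz": 0, "grip": 0},
  {"x": 0, "y": -0.0002, "z": -0.002, "wx": 0.4, "wy": 0, "wz": 0, "grip": 0},
  {"x": 0, "y": -0.0002, "z": -0.002, "wx": 0.4, "wy": 0, "wz": 0, "grip": 0},
  {"x": 0, "y": -0.0002, "z": -0.002, "wx": 0.4, "wy": 0, "wz": 0, "grip": 0},
  {"x": 0, "y": 0, "z": 0, "wx": 0, "wy": 0, "wz": 0, "grip": 0},
])

```text
clock: 17.05
eef_pos: [451.7, -7.3, 147.1]
eef_rot: [-3.076, 0.0, 1.683]
wrist_force: [-7.4, -3.2, -3.9]
finger_gap: 16.7
```

>>> play_rows([
  {"x": 0, "y": -0.0003, "z": -0.002, "wx": 0.4, "wy": 0, "wz": 0, "grip": 0},
  {"x": 0, "y": -0.0003, "z": -0.002, "wx": 0.4, "wy": 0, "wz": 0, "grip": 0},
  {"x": 0, "y": -0.0003, "z": -0.002, "wx": 0.4, "wy": 0, "wz": 0, "grip": 0},
  {"x": 0, "y": -0.0003, "z": -0.002, "wx": 0.4, "wy": 0, "wz": 0, "grip": 0},
  {"x": 0, "y": -0.0003, "z": -0.002, "wx": 0.4, "wy": 0, "wz": 0, "grip": 0},
  {"x": 0, "y": -0.0003, "z": -0.002, "wx": 0.4, "wy": 0, "wz": 0, "grip": 0},
  {"x": 0, "y": 0, "z": 0, "wx": 0, "wy": 0, "wz": 0, "grip": 0},
  {"x": 0, "y": 0, "z": 0, "wx": 0, "wy": 0, "wz": 0, "grip": 0},
])

```text
clock: 18.05
eef_pos: [451.3, -7.3, 158.9]
eef_rot: [-3.035, 0.0, 1.683]
wrist_force: [-4.6, -1.9, -4.1]
finger_gap: 17.3
```

Run:
```python
from h import *
p,d=manip.camera("side");s=manip.read_state();print(s["clock"],s["eef_pos"],s["eef_rot"],s["wrist_force"],s["finger_gap"],s["moment"],s["qd"])
cv2.imwrite("pics/s14.png",p[:,:,::-1])
crop("pics/s14.png","pics/s14c.png",240,130,360,240,6)
# lid plane from top depth
p,d=manip.camera("top");cv2.imwrite("pics/t14.png",p[:,:,::-1])
crop("pics/t14.png","pics/t14c.png",260,90,460,250,4)
vv,uu=np.mgrid[130:200:3,300:365:3];uv=np.c_[uu.ravel(),vv.ravel()];P=at_d("top",uv,d)
P=P[(P[:,2]>190)&(P[:,2]<260)]
c,s_=np.cos(.115),np.sin(.115);xk=P[:,0]*c+P[:,1]*s_
for _ in range(5):
    f=np.polyfit(xk,P[:,2],1);r=abs(P[:,2]-np.polyval(f,xk));k=r<3*np.median(r)+.1;xk,P=xk[k],P[k]
print("tilt",-f[0],len(P))
d0=np.load("pics/top0.npy");P=at_d("top",uv,d0);xk=P[:,0]*c+P[:,1]*s_;print("tilt0",-np.polyfit(xk,P[:,2],1)[0])
```

```text
18.1 [451.3477  -7.3222 158.8523] [-3.0355 -0.      1.6831] [-3.7272 -1.4703 -4.859 ] 17.024955270804206 [-0.2091  0.4634  0.0187] [ 0.0017 -0.     -0.0004 -0.0002 -0.0023 -0.0015]
tilt 0.09747473757098084 401
tilt0 -0.0014141988253112178
```

View pics/s14c.png

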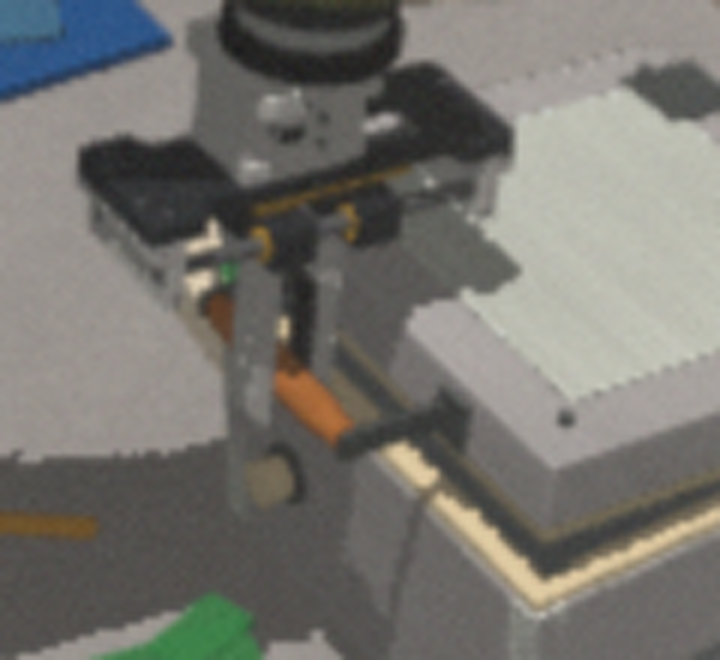

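View pics/t14c.png

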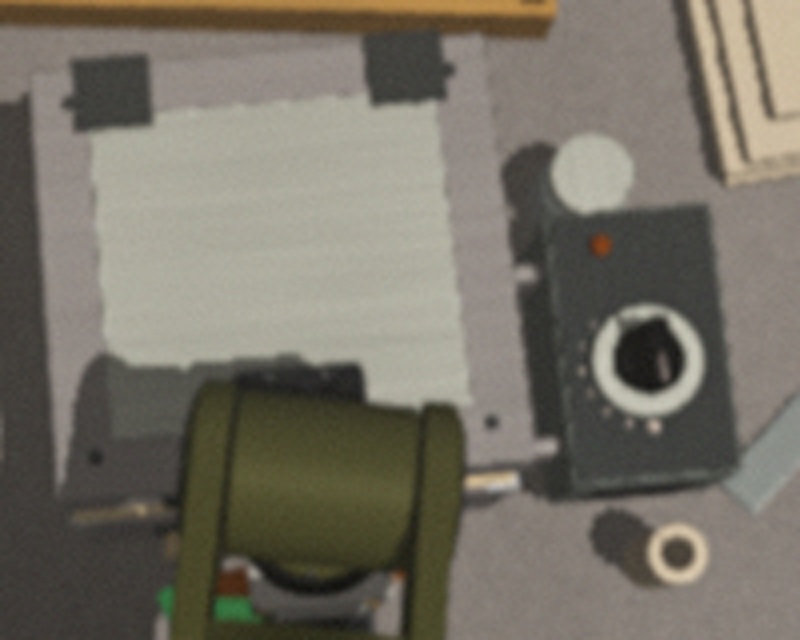

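The depth-fitted lid tilt is 0.0975 rad, which is about 25.5 mm of gap. The arm is still, the handle is gripped, the knob is at its dot and the bystanders haven't moved. Handing in.

Run:
```python
from h import *
print(manip.sign_off())
s=manip.read_state();print(s["clock"],s["eef_pos"],s["wrist_force"],s["finger_gap"])
```

```text
the job is handed in; nothing more can be done
None
the job is handed in; nothing more can be done
```

I turned the knob anticlockwise to its off stop, broke the lid free by its handle in small steps, and handed in still holding it at about 25 mm. No verdict is reported.

**Last checks before hand-in (18.1 s of the 48 s):**
- **Lid:** the tilt fitted from the top camera's depth was 0.0975 rad (about 25.5 mm of gap). The gripper's rise of about 31 mm agrees.
- **Grip:** the arm was at rest with a finger gap of 17 mm on the 18 mm bar, set to squeeze at 45 N.
- **Knob:** its white line points at the big dot. The stop showed as the moment jumping to -0.5 N·m. In a top view taken after release, the line looked about 8° past the front direction, which I put down to perspective.
- **Bystanders:** the ones visible in the last pictures looked unmoved. I did not measure each one.

**What disagreed:** the real fingertips sit about 40 mm behind the reported TCP. My first close on the knob missed above the bar, and the second caught the disc under it. Neither turned the knob noticeably, and I corrected the height for the later grips. The bar is therefore at the middle of the pads, but about 40 mm from the grasp point as specified, still inside the 60 mm limit.

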